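# Touch off a casting at three points, then set the edge finder in its bore

## Task

Locate the casting on the fixture plate by touch: take the edge finder out of its wooden holder and rest its ball lightly, for about a second each time, first on the casting's long near face towards the left end, then on the same face towards the right end, then on its left end face, never pushing the stem hard. Then, with the casting located, set the edge finder into the casting's bore, upright with its collar flat on top, and let go; leave the other things on the table where they are.

Things in the scene. Friction and masses are not known exactly. Their poses are not given: they have to be found in the camera images.
- fixture: dark steel fixture plate, 150 (x) x 200 (y) x 15 mm, fixed; origin at the centre of its underside, z up, its -x side faces the robot, +y is to the left. A bare aluminium block casting is bolted on it through slotted lugs (the lugs are low, on its far +x side) and does not move in this job. Touches on the near face count 20 to 56 mm left or right of this origin, on the end face within 22 mm of its x axis.
- casting_nominal (a point): fixed to the plate, 65 mm above its underside: where the centre of the casting's top would be by the drawing. The casting is 70 (x) x 140 (y) mm and 50 mm high, its top at this height. Because of the slots it really sits up to 10 mm off in x and in y and up to 0.05 rad turned about z, and this point does not show by how much.
- bore_nominal (a point): fixed to the plate: where the mouth of the casting's one bore would be by the drawing (the real one is off with the casting, see casting_nominal). The bore is vertical, right through, 13 mm in diameter with a 2.5 mm chamfer. Square to the real faces, its axis lies 39 mm behind the long near (-x) face and 58 mm from the left (+y) end face.
- finder_grip (a point): centre of the square head of the steel edge finder, where to grasp it; z up. The head is 24 x 24 mm across its flats (along this frame's x and y) and 46 mm high, with an 18 mm round cap, 4 mm high, on top. Below it is a collar, 32 mm in diameter, 6 mm thick; the collar's underside is 30 mm below this point. The finder weighs about 0.2 kg and stands loose in its holder at the start.
- collar (a point): centre of the underside of the edge finder's collar, 30 mm below the grasp centre; z up through the head.
- ball (a point): centre of the steel ball, 10 mm in diameter, at the end of the edge finder's stem: 38 mm below the collar's underside, on the head's axis when free. The ball's lowest point is 43 mm below the collar.
- stem: the stem of the edge finder, 7 mm in diameter, with the ball at its end; origin at the centre of the collar's underside, the ball is at z = -38 mm. It is sprung sideways at the collar: pushed at the ball it gives 1 mm for every 3 N and springs back straight. It does not give endwise. A good touch is 2 to 10 N; more than 20 N between stem and casting spoils the finder.
- holder: fixed wooden block, 70 x 70 x 50 mm, origin at the centre of its underside, with a 13 mm bore through it from the top in which the edge finder stands at the start, collar on top: lift it at least 50 mm to clear.
- dial_gauge: bystander: small dial gauge on a foot, 70 mm high, origin at the centre of its underside.
- tape_measure: bystander: tape measure, 62 x 82 x 36 mm, origin at the centre of its underside.
- flange: bystander: steel flange ring, 66 mm in diameter, 13 mm high, origin at the centre of its underside.
Things that resemble listed ones, but are neither listed nor needed, are in the scene too. What is shaped like the part that bears finder_grip but green or red is not meant.

How it is judged:
By the outcome, as a careful person would: the job done as asked, in the order asked, and still so for the second after the job is handed in, with the robot touching nothing.
It also fails if it takes over 72 s, if anything falls off the work surface, if the arm or the gripper's body presses on something with over 40 N, if the wrist force passes 120 N, or if a joint passes its speed limit or range.

## Robot

A 6-joint arm with a two-finger parallel gripper is mounted at the origin on a cart in front of the work surface, level with it; the furniture and walls round the work are solid. World frame = base frame: x ahead of the robot, y to its left, z up, the work surface at z = 0. Lengths are in m, angles in rad, forces in N, time in s.
With the tool pointing down it reaches from about 0.425 to 0.95 m from the base axis. Payload 3.5 kg.
Tool frame: the origin (TCP) lies at the very end of the fingers, on their centre line; the grasp point (between the pads) lies 19 mm behind it; z points along the fingers, y is the line along which they close (so a half turn about z gives the same grasp; the last joint's range is limited). The gripper opens to 85 mm and grips with 20 to 120 N. Pads are 22 mm wide; open, the fingers measure 114 mm over their backs; the gripper's body (76 mm by 85 mm) begins 54 mm behind the grasp point. The pads swing forward as they close: fully open they stand 13 mm farther back than shut.
Start: joints at [1.166, 0.286, 1.577, -0, 1.279, -0.15], TCP at [0.17, 0.653, 0.231] pointing down, gripper open.
Joint ranges: [-2.77, 2.77], [-0.9, 2.22], [0.21, 2.48], [-1.53, 4.67], [0.24, 2.81], [-2.84, 2.84]. Speed limits (rad/s): [2.79, 2.79, 3.14, 3.14, 3.14, 3.14].

## Interface

Orientations are given as a unit quaternion [x, y, z, w].
In Python, from plant import ctrl, optics, sign_off gives the robot as it stands.
- The arm moves only by the shell command python3 -m creep 'ROWS' [FORCE]. ROWS is JSON, a list of rows, each an object of numbers: "x", "y", "z": the shift along the tool's x, y, z in mm; "rx", "ry", "rz": the turn, a rotation vector about the tool's x, y, z in degrees; "grip": the opening, from 0 (shut) to 1 (fully open). In form: [{"x": .., "y": .., "z": .., "rx": .., "ry": .., "rz": .., "grip": ..}, ...]. A call has exactly 10 rows; each row shifts and turns the commanded pose from where the row before left it, along the tool's axes as they then stand; what a row does not reach is not made up. A row lasts 1/12 s, in which the tool goes at most 41.7 mm and 7.16 degrees, less where a joint would pass 70% of its speed; a pose out of reach is approached as far as the arm can. A call with a gripper value outside its range is refused whole. The fingers move at their own pace and stop on an object; FORCE is the grip in N (left out, the last holds). Time passes only in rows, so rows that do not move let the fingers close, or fill a call up. It gives the time, the measured TCP pose, the force, the opening and the grip force at its end, in the units of the state.
- ctrl.get_state(): the state, without advancing time (a new reading comes with each control period).
- optics.read_camera(name): name is "scene" or "top"; returns a dict with "color" (400x640x3 uint8, blue, green, red), "K" (3x3 intrinsics, pixels), "R" (3x3) and "t" (3): a world point X has camera coordinates R X + t. Camera axes: x right, y down, z forward; pixel columns grow to the right and rows downward; lengths in m; the calibration is good to about 2 mm. A picture is of the moment at which its call begins. There is no depth.
- sign_off(): hands the job in; it is judged then, once.
The state is a dict: "time": time; "qpos": joint angles; "dq": joint speeds; "joint_efforts": joint torques, N m; "eef_pos": TCP position; "tcp_rot": TCP orientation; "contact_force": force on the tool from outside, world axes, zero at the start; "wrist_torque": the same for the moment, N m; "opening": opening from 0.0 (shut) to 1.0 (fully open); "finger_force": force on a finger pad.
Only numpy, scipy, OpenCV 4.12 (cv2) and the standard library are available. Lean on these libraries where they do the work, as an engineer would, in place of code of your own. Each camera call takes 0.05 s, during which the arm holds its last target. There are 200 camera calls.

## Working session

There is one attempt and no reset: what is moved stays moved. The work goes in short steps, Python scripts to look and compute and a shell command to move; the robot and the scene stay as the last step left them, time stands still between calls to the robot, and variables do not carry over. Pictures are saved under pics/ and viewed, at most 10 in all, crops included, and the job is handed in when it is done.

```bash
ls; mkdir -p pics
python3 - <<'E'
from plant import ctrl, optics
import cv2
s=ctrl.get_state();print(s)
for n in("scene","top"):
    c=optics.read_camera(n);cv2.imwrite(f"pics/{n}0.png",c["color"]);print(n,c["K"],c["R"],c["t"])
E
```

```text
pics
{'time': 0.0, 'qpos': array([ 1.16601790e+00,  2.87127715e-01,  1.57814356e+00, -2.05613162e-05,
        1.27854470e+00, -1.49954462e-01]), 'dq': array([-0.00179242,  0.00075178,  0.00012466,  0.00014582,  0.00060284,
        0.0005475 ]), 'joint_efforts': array([ 5.11900344e-04, -4.05996323e+01, -2.92621511e+01, -1.68359120e-04,
        5.93975405e-03,  1.30017725e-05]), 'eef_pos': array([0.16984647, 0.65263167, 0.22999055]), 'tcp_rot': array([ 1.27064504e-01,  9.91893833e-01, -1.07187049e-03, -2.94934534e-04]), 'contact_force': array([ 0.04369847, -0.21952079, -0.11164234]), 'wrist_torque': array([0.01069507, 0.00145079, 0.02350554]), 'finger_force': 0.0, 'opening': 1.0007666202432153}
scene [[396.55974704   0.         319.11490856]
 [  0.         396.55974704 202.39824335]
 [  0.           0.           1.        ]] [[ 0.60130799 -0.79892188  0.01235034]
 [-0.49821552 -0.38697611 -0.77590643]
 [ 0.62466791  0.46040561 -0.6307271 ]] [-0.2165654   0.41009211  0.46750008]
top [[399.37481931   0.         320.85762334]
 [  0.         399.37481931 203.85990992]
 [  0.           0.           1.        ]] [[-0.01659383 -0.99974814 -0.01510994]
 [-0.99869229  0.01730338 -0.04810715]
 [ 0.04835649  0.0142919  -0.99872789]] [0.1749069  0.56340932 0.91163115]
```

View pics/scene0.png

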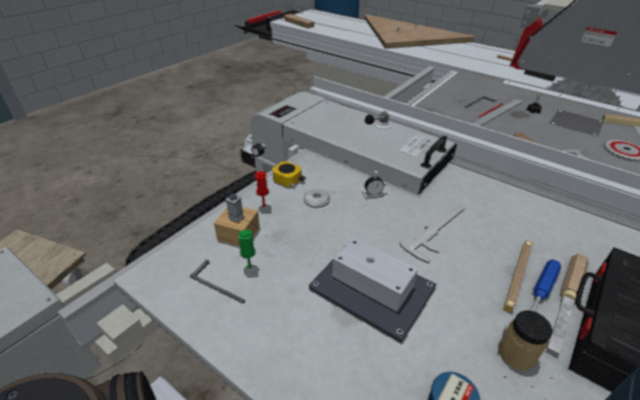

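View pics/top0.png

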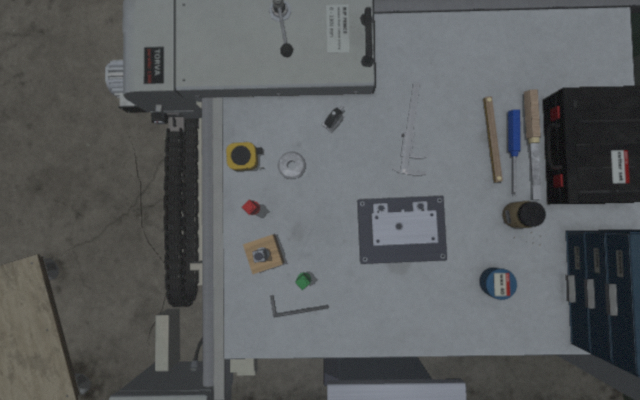

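The scene view shows the grey square-headed finder in its wooden holder at about (235,208). In the top view it is at (262,255). The similar-looking things are red at top (250,207) and green at top (304,281), so they are ruled out by colour. The plate with the casting is at top (402,228). I'll confirm with one enlarged crop and measure.

```bash
cat > h.py <<'E'
import numpy as np, cv2
from plant import ctrl, optics
def cast(c,uv,z):
    uv=np.atleast_2d(uv).astype(float)
    d=np.c_[uv,np.ones(len(uv))]@np.linalg.inv(c["K"]).T@c["R"]; o=-c["R"].T@c["t"]
    return o+d*((z-o[2])/d[:,2])[:,None]
def proj(c,X):
    p=(np.atleast_2d(X)@c["R"].T+c["t"])@c["K"].T; return p[:,:2]/p[:,2:]
def rect(m):
    k=max(cv2.findContours(m.astype(np.uint8),0,2)[0],key=cv2.contourArea)
    return cv2.boxPoints(cv2.minAreaRect(k)),cv2.contourArea(k)
E
python3 - <<'E'
from h import *
c=optics.read_camera("top");im=c["color"];hsv=cv2.cvtColor(im,cv2.COLOR_BGR2HSV)
np.set_printoptions(precision=4,suppress=True)
def mask(roi,cond):
    m=np.zeros(im.shape[:2],bool);x0,y0,x1,y1=roi;m[y0:y1,x0:x1]=cond[y0:y1,x0:x1];return m
v=hsv[...,2];s=hsv[...,1]
def rep(n,m,z):
    b,a=rect(m);w=cast(c,b,z);e=np.diff(w[[0,1,2]],axis=0)
    print(n,a,b.round(1).tolist(),"centre",w.mean(0),"sides",np.linalg.norm(e,axis=1),"ang",np.degrees(np.arctan2(e[:,1],e[:,0])))
rep("plate",mask((345,180,460,275),v<100),.015)
rep("holder",mask((230,225,300,285),(s>70)),.05)
m=mask((350,185,455,270),v>120);rep("cast",m,.065)
print(im[255,255:272].tolist(),im[245,262].tolist())
a=cv2.resize(im[225:290,225:315],None,fx=8,fy=8,interpolation=2)[:,:]
sc=optics.read_camera("scene")
b=cv2.resize(sc["color"][185:255,205:265],None,fx=7,fy=7,interpolation=2)
o=np.zeros((600,800,3),np.uint8);o[:364,:378]=cv2.resize(im[229:281,235:289],(378,364),interpolation=2);o[:490,380:800]=b
cv2.imwrite("pics/crop1.png",o)
E
```

```text
plate 5527.5 [[356.3999938964844, 198.6999969482422], [443.8999938964844, 194.89999389648438], [446.70001220703125, 260.1000061035156], [359.29998779296875, 263.8999938964844]] centre [ 0.5044 -0.0196  0.015 ] sides [0.2021 0.1501] ang [ -88.5072 -179.3223]
holder 848.0 [[243.60000610351562, 244.8000030517578], [272.3999938964844, 235.1999969482422], [281.70001220703125, 263.1000061035156], [252.89999389648438, 272.70001220703125]] centre [0.4554 0.2961 0.05  ] sides [0.0676 0.0652] ang [ -72.5373 -162.134 ]
cast 2552.5 [[350.0, 185.0], [454.0, 185.0], [454.0, 269.0], [350.0, 269.0]] centre [ 0.5107 -0.0113  0.065 ] sides [0.2273 0.1826] ang [-91.0337 178.1347]
[[76, 70, 66], [72, 66, 64], [72, 64, 62], [73, 67, 66], [69, 63, 61], [73, 67, 65], [70, 63, 61], [76, 72, 69], [86, 81, 77], [73, 69, 67], [56, 53, 50], [60, 58, 56], [68, 66, 63], [76, 74, 72], [68, 73, 76], [65, 75, 84], [78, 95, 109]] [85, 107, 121]
```

View pics/crop1.png

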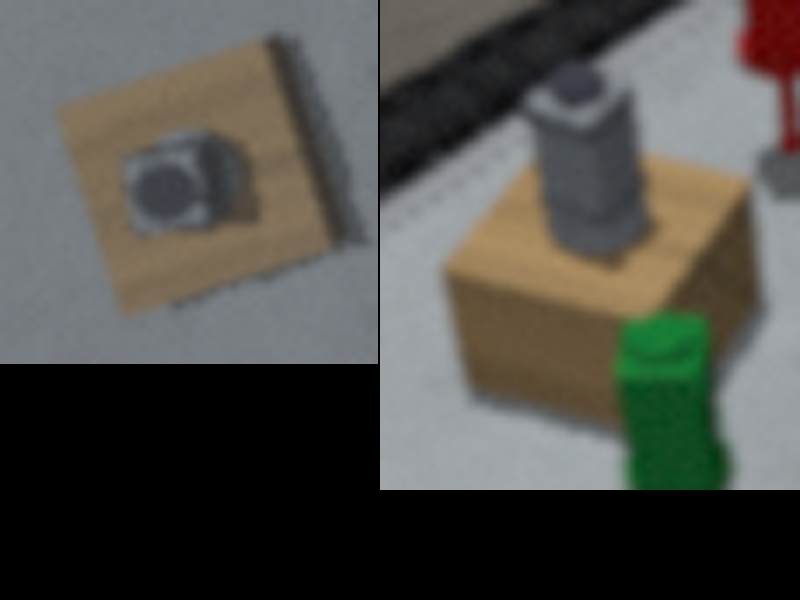

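The crop shows the grey head with a round dark cap, standing in the wood. In the top image the cap centre is about (258.1,256.0) and the head's lower-left to lower-right edge runs (254.5,262.4) to (264.9,260.2). In the scene image the cap is about (233.1,196.4). This grey finder is the one meant; green and red are decoys.

Run:
```python
from h import *
np.set_printoptions(precision=4,suppress=True)
c=optics.read_camera("top");s=optics.read_camera("scene")
q=[258.1,256.0]
print("cap top@.107",cast(c,q,.107),"scene@.107",cast(s,[233.1,196.4],.107))
# stem hole = holder centre?
H=lambda x,y,k=7:[235+(x+.5)/k-.5,229+(y+.5)/k-.5]
w=cast(c,[H(125,155),H(140,237),H(213,221),H(195,143)],.103);e=np.diff(w,axis=0,append=w[:1])
print(w,np.linalg.norm(e,axis=1),np.degrees(np.arctan2(e[:,1],e[:,0])))
g=cast(c,[[304,281],[250,207]],.08);print("green,red",g)
im=c["color"];v=im.max(2)
# casting top: bright blob within plate interior
m=np.zeros(v.shape,np.uint8);m[200:260,362:442]=v[200:260,362:442]>125
m=cv2.morphologyEx(m,cv2.MORPH_OPEN,np.ones((15,15)))
b,a=rect(m);w=cast(c,b,.065);e=np.diff(w[:3],axis=0);print("cast",b.round(1).tolist(),w.mean(0),np.linalg.norm(e,axis=1),np.degrees(np.arctan2(e[:,1],e[:,0])))
```

```text
cap top@.107 [[0.4555 0.2964 0.107 ]] scene@.107 [[0.4531 0.2938 0.107 ]]
[[0.4664 0.3089 0.103 ]
 [0.4419 0.3046 0.103 ]
 [0.4463 0.2827 0.103 ]
 [0.4696 0.2879 0.103 ]] [0.0248 0.0223 0.0238 0.0213] [-170.0521  -78.5882   12.5126   98.7797]
green,red [[0.3987 0.2032 0.08  ]
 [0.559  0.3177 0.08  ]]
cast [[402.0, 211.0], [435.0, 211.0], [435.0, 242.0], [402.0, 242.0]] [ 0.5108 -0.0474  0.065 ] [0.0718 0.0674] [-90.9771 178.2646]
```

```bash
cat >> h.py <<'E'
def delta(p,yaw=None):
    "remaining shift in tool axes (mm) and rz (deg) to TCP p with finger line at world angle yaw"
    from scipy.spatial.transform import Rotation as Ro
    s=ctrl.get_state();R=Ro.from_quat(s["tcp_rot"]).as_matrix()
    a=np.degrees(np.arctan2(R[1,1],R[0,1]))
    print("t",round(s["time"],2),"pos",s["eef_pos"].round(4),"yaw",a.round(2),"tilt",R[:2,2].round(4),"F",s["contact_force"].round(2),"T",s["wrist_torque"].round(2),"open",round(s["opening"],3),"ff",round(s["finger_force"],1))
    if p is not None: print("shift mm",(1e3*R.T@(np.array(p)-s["eef_pos"])).round(1),"rz",None if yaw is None else round(a-yaw,2), "R=",R[:2,:2].round(3).tolist())
E
python3 -m creep '[{"x":-26.1,"y":-19.6},{"x":-26.1,"y":-19.6},{"x":-26.1,"y":-19.6},{"x":-26.1,"y":-19.6},{"x":-26.1,"y":-19.6},{"x":-26.1,"y":-19.6},{"x":-26.1,"y":-19.6},{"x":-26.1,"y":-19.6},{"x":-26.1,"y":-19.6},{"x":-26.1,"y":-19.6}]'
python3 -m creep '[{"x":-26.1,"y":-19.6},{"x":-26.1,"y":-19.6},{"x":-26.1,"y":-19.6},{"x":-26.1,"y":-19.6},{"rz":-5},{"rz":-5},{"rz":-5},{"rz":-5},{"rz":-5.5},{}]'
python3 -c "from h import *;delta([.4545,.2955,.061],101)"
```

```text
t 0.3 pos [0.17   0.653  0.2308] yaw 75.4 tilt [-0.0004 -0.0008] F [-0.07 -0.49 -0.49] T [ 0.02 -0.02  0.02] open 1.0 ff 0.0
shift mm [-365.4 -274.1  170. ] rz -25.6 R= [[-0.968, 0.252], [0.252, 0.968]]$[0]: bad value
$[0]: bad value
```

```bash
python3 -m creep '[{"x":-26.1,"y":-19.6,"z":0,"rx":0,"ry":0,"rz":0,"grip":1},{"x":-26.1,"y":-19.6,"z":0,"rx":0,"ry":0,"rz":0,"grip":1},{"x":-26.1,"y":-19.6,"z":0,"rx":0,"ry":0,"rz":0,"grip":1},{"x":-26.1,"y":-19.6,"z":0,"rx":0,"ry":0,"rz":0,"grip":1},{"x":-26.1,"y":-19.6,"z":0,"rx":0,"ry":0,"rz":0,"grip":1},{"x":-26.1,"y":-19.6,"z":0,"rx":0,"ry":0,"rz":0,"grip":1},{"x":-26.1,"y":-19.6,"z":0,"rx":0,"ry":0,"rz":0,"grip":1},{"x":-26.1,"y":-19.6,"z":0,"rx":0,"ry":0,"rz":0,"grip":1},{"x":-26.1,"y":-19.6,"z":0,"rx":0,"ry":0,"rz":0,"grip":1},{"x":-26.1,"y":-19.6,"z":0,"rx":0,"ry":0,"rz":0,"grip":1}]'
python3 -c "from h import *;delta([.4545,.2955,.061],101)"
```

```text
time: 1.13
eef_pos: [0.374, 0.3964, 0.2315]
tcp_rot: [0.127, 0.992, 0.0, 0.0]
contact_force: [0.4, 0.1, -0.5]
opening: 0.999
finger_force: 0.0
t 1.13 pos [0.374  0.3964 0.2315] yaw 75.41 tilt [0.0004 0.0003] F [ 0.43  0.13 -0.48] T [-0.01 -0.03 -0.02] open 0.999 ff 0.0
shift mm [-103.3  -77.4  170.5] rz -25.59 R= [[-0.968, 0.252], [0.252, 0.968]]
```

```bash
python3 -m creep '[{"x":-25.8,"y":-19.4,"z":0,"rx":0,"ry":0,"rz":0,"grip":1},{"x":-25.8,"y":-19.4,"z":0,"rx":0,"ry":0,"rz":0,"grip":1},{"x":-25.8,"y":-19.4,"z":0,"rx":0,"ry":0,"rz":0,"grip":1},{"x":-25.8,"y":-19.4,"z":0,"rx":0,"ry":0,"rz":0,"grip":1},{"x":0,"y":0,"z":0,"rx":0,"ry":0,"rz":-6.4,"grip":1},{"x":0,"y":0,"z":0,"rx":0,"ry":0,"rz":-6.4,"grip":1},{"x":0,"y":0,"z":0,"rx":0,"ry":0,"rz":-6.4,"grip":1},{"x":0,"y":0,"z":0,"rx":0,"ry":0,"rz":-6.4,"grip":1},{"x":0,"y":0,"z":30,"rx":0,"ry":0,"rz":0,"grip":1},{"x":0,"y":0,"z":20,"rx":0,"ry":0,"rz":0,"grip":1}]'
python3 - <<'E'
from h import *
delta([.4545,.2955,.061],101)
c=optics.read_camera("top");s=optics.read_camera("scene")
o=np.zeros((480,800,3),np.uint8);o[:400,:400]=cv2.resize(c["color"][210:310,210:310],(400,400),interpolation=2);o[:400,400:]=cv2.resize(s["color"][130:230,185:285],(400,400),interpolation=2)
cv2.imwrite("pics/appr.png",o)
E
```

```text
time: 1.97
eef_pos: [0.454, 0.2967, 0.1813]
tcp_rot: [-0.096, 0.995, 0.0, 0.001]
contact_force: [-1.6, 0.8, -0.7]
opening: 0.996
finger_force: 0.0
t 1.97 pos [0.454  0.2967 0.1813] yaw 101.0 tilt [0.0021 0.0009] F [-1.59  0.8  -0.69] T [ 0.01  0.12 -0.02] open 0.996 ff 0.0
shift mm [  0.   -1.3 120.3] rz 0.0 R= [[-0.982, -0.191], [-0.191, 0.982]]
```

View pics/appr.png

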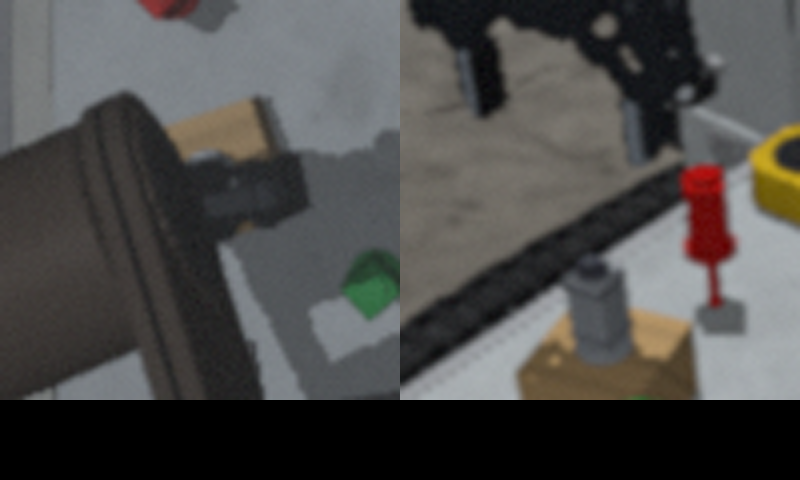

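The open gripper is above the finder, with its fingers at crop (480,85) and (640,130) on either side of the head at (595,300). Descending.

```bash
python3 -m creep '[{"x":0,"y":-1,"z":15,"rx":0,"ry":0,"rz":0,"grip":1},{"x":0,"y":0,"z":15,"rx":0,"ry":0,"rz":0,"grip":1},{"x":0,"y":0,"z":15,"rx":0,"ry":0,"rz":0,"grip":1},{"x":0,"y":0,"z":15,"rx":0,"ry":0,"rz":0,"grip":1},{"x":0,"y":0,"z":15,"rx":0,"ry":0,"rz":0,"grip":1},{"x":0,"y":0,"z":15,"rx":0,"ry":0,"rz":0,"grip":1},{"x":0,"y":0,"z":15,"rx":0,"ry":0,"rz":0,"grip":1},{"x":0,"y":0,"z":10,"rx":0,"ry":0,"rz":0,"grip":1},{"x":0,"y":0,"z":5,"rx":0,"ry":0,"rz":0,"grip":1},{"x":0,"y":0,"z":0,"rx":0,"ry":0,"rz":0,"grip":1}]'
python3 -m creep '[{"x":0,"y":0,"z":0,"rx":0,"ry":0,"rz":0,"grip":0.6},{"x":0,"y":0,"z":0,"rx":0,"ry":0,"rz":0,"grip":0.5},{"x":0,"y":0,"z":0,"rx":0,"ry":0,"rz":0,"grip":0.4},{"x":0,"y":0,"z":0,"rx":0,"ry":0,"rz":0,"grip":0.35},{"x":0,"y":0,"z":0,"rx":0,"ry":0,"rz":0,"grip":0.3},{"x":0,"y":0,"z":0,"rx":0,"ry":0,"rz":0,"grip":0.2},{"x":0,"y":0,"z":0,"rx":0,"ry":0,"rz":0,"grip":0},{"x":0,"y":0,"z":0,"rx":0,"ry":0,"rz":0,"grip":0},{"x":0,"y":0,"z":0,"rx":0,"ry":0,"rz":0,"grip":0},{"x":0,"y":0,"z":0,"rx":0,"ry":0,"rz":0,"grip":0}]' 20
python3 -c "from h import *;delta([.4545,.2955,.061],101)"
```

```text
time: 2.9
eef_pos: [0.4535, 0.2956, 0.0609]
tcp_rot: [-0.096, 0.995, -0.0, -0.001]
contact_force: [-0.1, 0.6, 0.7]
opening: 0.998
finger_force: 0.0
time: 3.73
eef_pos: [0.4541, 0.2959, 0.0619]
tcp_rot: [-0.096, 0.995, 0.0, 0.0]
contact_force: [-1.9, 0.3, 4.8]
opening: 0.28
finger_force: 22.8
t 3.73 pos [0.4541 0.2959 0.0619] yaw 101.0 tilt [0.0007 0.0005] F [-1.9   0.3   4.85] T [0.05 0.2  0.06] open 0.28 ff 22.8
shift mm [-0.3 -0.5  0.9] rz 0.0 R= [[-0.982, -0.191], [-0.191, 0.982]]
```

```bash
python3 -m creep '[{"x":0,"y":0,"z":0,"rx":0,"ry":0,"rz":0,"grip":0},{"x":0,"y":0,"z":0,"rx":0,"ry":0,"rz":0,"grip":0},{"x":0,"y":0,"z":0,"rx":0,"ry":0,"rz":0,"grip":0},{"x":0,"y":0,"z":0,"rx":0,"ry":0,"rz":0,"grip":0},{"x":0,"y":0,"z":-5,"rx":0,"ry":0,"rz":0,"grip":0},{"x":0,"y":0,"z":-10,"rx":0,"ry":0,"rz":0,"grip":0},{"x":0,"y":0,"z":-15,"rx":0,"ry":0,"rz":0,"grip":0},{"x":0,"y":0,"z":-15,"rx":0,"ry":0,"rz":0,"grip":0},{"x":0,"y":0,"z":-20,"rx":0,"ry":0,"rz":0,"grip":0},{"x":0,"y":0,"z":-20,"rx":0,"ry":0,"rz":0,"grip":0}]' 80
python3 -m creep '[{"x":0,"y":0,"z":-15,"rx":0,"ry":0,"rz":0,"grip":0},{"x":0,"y":0,"z":-10,"rx":0,"ry":0,"rz":0,"grip":0},{"x":0,"y":0,"z":0,"rx":0,"ry":0,"rz":0,"grip":0},{"x":0,"y":0,"z":0,"rx":0,"ry":0,"rz":0,"grip":0},{"x":0,"y":0,"z":0,"rx":0,"ry":0,"rz":0,"grip":0},{"x":0,"y":0,"z":0,"rx":0,"ry":0,"rz":0,"grip":0},{"x":0,"y":0,"z":0,"rx":0,"ry":0,"rz":0,"grip":0},{"x":0,"y":0,"z":0,"rx":0,"ry":0,"rz":0,"grip":0},{"x":0,"y":0,"z":0,"rx":0,"ry":0,"rz":0,"grip":0},{"x":0,"y":0,"z":0,"rx":0,"ry":0,"rz":0,"grip":0}]'
python3 - <<'E'
from h import *
delta([.415,.022,.17],None)
c=optics.read_camera("top");s=optics.read_camera("scene")
o=np.zeros((600,800,3),np.uint8);o[:,:]=cv2.resize(s["color"][100:250,160:360],(800,600),interpolation=2)
cv2.imwrite("pics/lift.png",o)
E
```

```text
time: 4.57
eef_pos: [0.4528, 0.2951, 0.1463]
tcp_rot: [-0.096, 0.995, -0.001, -0.001]
contact_force: [0.6, -0.2, -1.6]
opening: 0.274
finger_force: 78.5
time: 5.4
eef_pos: [0.4537, 0.2956, 0.171]
tcp_rot: [-0.096, 0.995, -0.0, -0.0]
contact_force: [0.3, 0.3, -1.2]
opening: 0.269
finger_force: 78.6
t 5.4 pos [0.4537 0.2956 0.171 ] yaw 101.0 tilt [-0.0006 -0.0003] F [ 0.31  0.32 -1.18] T [ 0.01 -0.02 -0.02] open 0.269 ff 78.6
shift mm [  90.2 -261.2    1.1] rz None R= [[-0.982, -0.191], [-0.191, 0.982]]
```

View pics/lift.png

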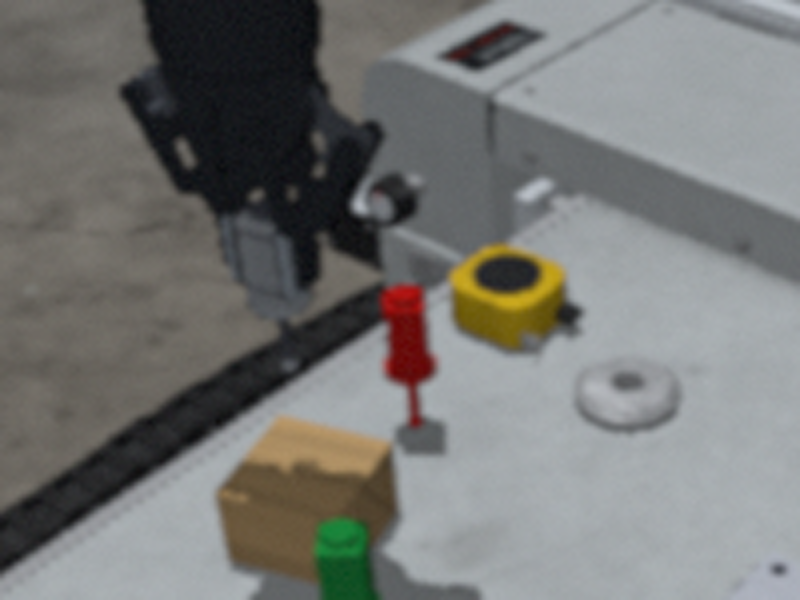

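The finder is held upright. Its ball is at crop (290,366), clear of the empty holder. Next I go to the near face's left standoff and square the tool to the world.

```bash
python3 -m creep '[{"x":0,"y":0,"z":-29,"rx":0,"ry":0,"rz":0,"grip":0},{"x":7.4,"y":-30,"z":0,"rx":0,"ry":0,"rz":0,"grip":0},{"x":7.4,"y":-30,"z":0,"rx":0,"ry":0,"rz":0,"grip":0},{"x":7.4,"y":-30,"z":0,"rx":0,"ry":0,"rz":0,"grip":0},{"x":7.4,"y":-30,"z":0,"rx":0,"ry":0,"rz":0,"grip":0},{"x":7.4,"y":-30,"z":0,"rx":0,"ry":0,"rz":0,"grip":0},{"x":7.4,"y":-30,"z":0,"rx":0,"ry":0,"rz":0,"grip":0},{"x":7.4,"y":-30,"z":0,"rx":0,"ry":0,"rz":0,"grip":0},{"x":7.4,"y":-30,"z":0,"rx":0,"ry":0,"rz":0,"grip":0},{"x":7.4,"y":-30,"z":0,"rx":0,"ry":0,"rz":0,"grip":0}]'
python3 -m creep '[{"x":0,"y":0,"z":0,"rx":0,"ry":0,"rz":5.5,"grip":0},{"x":0,"y":0,"z":0,"rx":0,"ry":0,"rz":5.5,"grip":0},{"x":0,"y":0,"z":0,"rx":0,"ry":0,"rz":0,"grip":0},{"x":0,"y":0,"z":0,"rx":0,"ry":0,"rz":0,"grip":0},{"x":0,"y":0,"z":0,"rx":0,"ry":0,"rz":0,"grip":0},{"x":0,"y":0,"z":0,"rx":0,"ry":0,"rz":0,"grip":0},{"x":0,"y":0,"z":0,"rx":0,"ry":0,"rz":0,"grip":0},{"x":0,"y":0,"z":0,"rx":0,"ry":0,"rz":0,"grip":0},{"x":0,"y":0,"z":0,"rx":0,"ry":0,"rz":0,"grip":0},{"x":0,"y":0,"z":0,"rx":0,"ry":0,"rz":0,"grip":0}]'
python3 - <<'E'
from h import *
delta([.44,.0185,.0945],90)
s=optics.read_camera("scene")
print(proj(s,[[.5044-.035,-.0196,.065],ctrl.get_state()["eef_pos"]-[0,0,.0495]]))
cv2.imwrite("pics/stand.png",cv2.resize(s["color"][150:345,250:510],(800,600),interpolation=2))
E
```

```text
time: 6.33
eef_pos: [0.4396, 0.0165, 0.2006]
tcp_rot: [-0.096, 0.995, -0.0, 0.0]
contact_force: [0.8, -0.1, -1.4]
opening: 0.271
finger_force: 79.0
time: 7.17
eef_pos: [0.4399, 0.0181, 0.2003]
tcp_rot: [-0.0, 1.0, -0.0, 0.0]
contact_force: [-0.9, -0.1, -2.1]
opening: 0.266
finger_force: 79.2
t 7.17 pos [0.4399 0.0181 0.2003] yaw 90.03 tilt [ 0. -0.] F [-0.92 -0.07 -2.06] T [-0.04 -0.    0.  ] open 0.266 ff 79.2
shift mm [-1.000e-01  4.000e-01  1.058e+02] rz 0.03 R= [[-1.0, -0.001], [-0.001, 1.0]]
[[364.95360204 276.82276801]
 [340.55059943 242.89888316]]
```

View pics/stand.png

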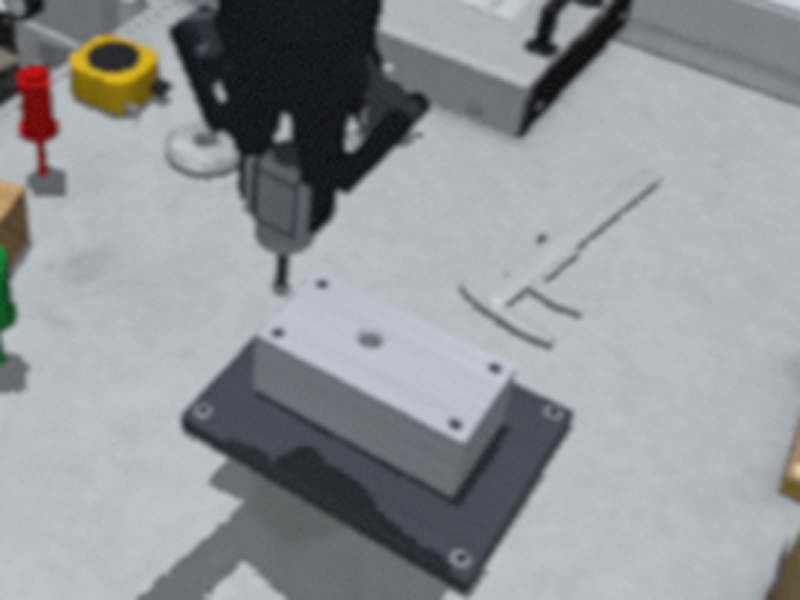

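The scene crop shows the casting top with corners at about (258,338), (318,278), (513,372) and (465,440), and the bore at (370,340). The ball is at (281,288), short of the near face. I'll cast these for a rough prior on the approach.

```bash
python3 - <<'E'
from h import *
s=optics.read_camera("scene")
p=np.array([[258,338],[318,278],[513,372],[465,440],[370,340]])
print(cast(s,(p+.5)*.325-.5+[250,150],.065).round(4)); print("ball@z.151",cast(s,(np.array([[281,288]])+.5)*.325-.5+[250,150],.1508))
E
python3 -m creep '[{"x":0,"y":0,"z":15,"rx":0,"ry":0,"rz":0,"grip":0},{"x":0,"y":0,"z":20,"rx":0,"ry":0,"rz":0,"grip":0},{"x":0,"y":0,"z":20,"rx":0,"ry":0,"rz":0,"grip":0},{"x":0,"y":0,"z":20,"rx":0,"ry":0,"rz":0,"grip":0},{"x":0,"y":0,"z":20,"rx":0,"ry":0,"rz":0,"grip":0},{"x":0,"y":0,"z":11,"rx":0,"ry":0,"rz":0,"grip":0},{"x":0,"y":0,"z":0,"rx":0,"ry":0,"rz":0,"grip":0},{"x":0,"y":0,"z":0,"rx":0,"ry":0,"rz":0,"grip":0},{"x":0,"y":0,"z":0,"rx":0,"ry":0,"rz":0,"grip":0},{"x":0,"y":0,"z":0,"rx":0,"ry":0,"rz":0,"grip":0}]'
python3 -c "from h import *;delta([.44,.0185,.0945],90)"
```

```text
[[ 0.4691  0.0493  0.065 ]
 [ 0.5349  0.0488  0.065 ]
 [ 0.5393 -0.0863  0.065 ]
 [ 0.4771 -0.0874  0.065 ]
 [ 0.5094 -0.0057  0.065 ]]
ball@z.151 [[0.43965748 0.01695866 0.1508    ]]
time: 8.1
eef_pos: [0.441, 0.0177, 0.0957]
tcp_rot: [-0.0, 1.0, -0.0, 0.001]
contact_force: [-0.2, -0.3, -1.8]
opening: 0.27
finger_force: 79.2
t 8.1 pos [0.441  0.0177 0.0957] yaw 90.0 tilt [ 0.0027 -0.0005] F [-0.22 -0.33 -1.77] T [0.02 0.04 0.01] open 0.27 ff 79.2
shift mm [1.1 0.8 1.2] rz 0.0 R= [[-1.0, -0.0], [-0.0, 1.0]]
```

```bash
cat > ck.py <<'E'
from h import *
import sys
a=[ctrl.get_state() for _ in range(20)]
P=np.array([s["eef_pos"] for s in a]);F=np.array([s["contact_force"] for s in a])
print("t",round(a[-1]["time"],2),"pos",(1e3*P.mean(0)).round(2),"F",F.mean(0).round(2),"sd",F.std(0).round(2),"T",np.mean([s["wrist_torque"] for s in a],axis=0).round(3),"q",a[-1]["tcp_rot"].round(4))
E
python3 -m creep '[{"x":-2,"y":0,"z":0,"rx":0,"ry":0,"rz":0,"grip":0},{"x":-2,"y":0,"z":0,"rx":0,"ry":0,"rz":0,"grip":0},{"x":-2,"y":0,"z":0,"rx":0,"ry":0,"rz":0,"grip":0},{"x":-2,"y":0,"z":0,"rx":0,"ry":0,"rz":0,"grip":0},{"x":-2,"y":0,"z":0,"rx":0,"ry":0,"rz":0,"grip":0},{"x":-2,"y":0,"z":0,"rx":0,"ry":0,"rz":0,"grip":0},{"x":-2,"y":0,"z":0,"rx":0,"ry":0,"rz":0,"grip":0},{"x":-2,"y":0,"z":0,"rx":0,"ry":0,"rz":0,"grip":0},{"x":0,"y":0,"z":0,"rx":0,"ry":0,"rz":0,"grip":0},{"x":0,"y":0,"z":0,"rx":0,"ry":0,"rz":0,"grip":0}]'
python3 ck.py
python3 -m creep '[{"x":-0.2,"y":0,"z":0,"rx":0,"ry":0,"rz":0,"grip":0},{"x":-0.2,"y":0,"z":0,"rx":0,"ry":0,"rz":0,"grip":0},{"x":-0.2,"y":0,"z":0,"rx":0,"ry":0,"rz":0,"grip":0},{"x":-0.2,"y":0,"z":0,"rx":0,"ry":0,"rz":0,"grip":0},{"x":-0.2,"y":0,"z":0,"rx":0,"ry":0,"rz":0,"grip":0},{"x":-0.2,"y":0,"z":0,"rx":0,"ry":0,"rz":0,"grip":0},{"x":-0.2,"y":0,"z":0,"rx":0,"ry":0,"rz":0,"grip":0},{"x":-0.2,"y":0,"z":0,"rx":0,"ry":0,"rz":0,"grip":0},{"x":-0.2,"y":0,"z":0,"rx":0,"ry":0,"rz":0,"grip":0},{"x":-0.2,"y":0,"z":0,"rx":0,"ry":0,"rz":0,"grip":0}]'
python3 ck.py
```

```text
time: 8.93
eef_pos: [0.4559, 0.0179, 0.0942]
tcp_rot: [-0.0, 1.0, 0.0, -0.0]
contact_force: [-0.7, 0.2, -2.4]
opening: 0.27
finger_force: 79.2
t 8.93 pos [455.94  17.94  94.24] F [-0.69  0.21 -2.36] sd [0. 0. 0.] T [ 0.008 -0.031 -0.01 ] q [-1.e-04  1.e+00  0.e+00 -1.e-04]
time: 9.77
eef_pos: [0.4579, 0.0179, 0.0943]
tcp_rot: [-0.0, 1.0, -0.0, -0.0]
contact_force: [-0.4, 1.0, -1.6]
opening: 0.27
finger_force: 79.2
t 9.77 pos [457.95  17.91  94.34] F [-0.42  1.03 -1.63] sd [0. 0. 0.] T [-0.018  0.02   0.018] q [-0.  1. -0. -0.]
```

```bash
python3 -m creep '[{"x":-0.3,"y":0,"z":0,"rx":0,"ry":0,"rz":0,"grip":0},{"x":-0.3,"y":0,"z":0,"rx":0,"ry":0,"rz":0,"grip":0},{"x":-0.3,"y":0,"z":0,"rx":0,"ry":0,"rz":0,"grip":0},{"x":-0.3,"y":0,"z":0,"rx":0,"ry":0,"rz":0,"grip":0},{"x":-0.3,"y":0,"z":0,"rx":0,"ry":0,"rz":0,"grip":0},{"x":-0.3,"y":0,"z":0,"rx":0,"ry":0,"rz":0,"grip":0},{"x":-0.3,"y":0,"z":0,"rx":0,"ry":0,"rz":0,"grip":0},{"x":-0.3,"y":0,"z":0,"rx":0,"ry":0,"rz":0,"grip":0},{"x":-0.3,"y":0,"z":0,"rx":0,"ry":0,"rz":0,"grip":0},{"x":-0.3,"y":0,"z":0,"rx":0,"ry":0,"rz":0,"grip":0}]' >/dev/null
python3 ck.py
```

```text
t 10.6 pos [460.94  17.91  94.32] F [-0.06  0.62 -2.37] sd [0. 0. 0.] T [-0.045 -0.013  0.005] q [-0.  1.  0. -0.]
```

```bash
python3 -m creep '[{"x":-0.2,"y":0,"z":0,"rx":0,"ry":0,"rz":0,"grip":0},{"x":-0.2,"y":0,"z":0,"rx":0,"ry":0,"rz":0,"grip":0},{"x":-0.2,"y":0,"z":0,"rx":0,"ry":0,"rz":0,"grip":0},{"x":-0.2,"y":0,"z":0,"rx":0,"ry":0,"rz":0,"grip":0},{"x":-0.2,"y":0,"z":0,"rx":0,"ry":0,"rz":0,"grip":0},{"x":-0.2,"y":0,"z":0,"rx":0,"ry":0,"rz":0,"grip":0},{"x":-0.2,"y":0,"z":0,"rx":0,"ry":0,"rz":0,"grip":0},{"x":-0.2,"y":0,"z":0,"rx":0,"ry":0,"rz":0,"grip":0},{"x":-0.2,"y":0,"z":0,"rx":0,"ry":0,"rz":0,"grip":0},{"x":-0.2,"y":0,"z":0,"rx":0,"ry":0,"rz":0,"grip":0}]' >/dev/null
python3 ck.py
```

```text
t 11.43 pos [462.92  17.92  94.31] F [ 0.86 -0.05 -1.34] sd [0. 0. 0.] T [-0.029  0.024  0.022] q [-0.  1. -0. -0.]
```

```bash
python3 -m creep '[{"x":-0.2,"y":0,"z":0,"rx":0,"ry":0,"rz":0,"grip":0},{"x":-0.2,"y":0,"z":0,"rx":0,"ry":0,"rz":0,"grip":0},{"x":-0.2,"y":0,"z":0,"rx":0,"ry":0,"rz":0,"grip":0},{"x":-0.2,"y":0,"z":0,"rx":0,"ry":0,"rz":0,"grip":0},{"x":-0.2,"y":0,"z":0,"rx":0,"ry":0,"rz":0,"grip":0},{"x":-0.2,"y":0,"z":0,"rx":0,"ry":0,"rz":0,"grip":0},{"x":-0.2,"y":0,"z":0,"rx":0,"ry":0,"rz":0,"grip":0},{"x":-0.2,"y":0,"z":0,"rx":0,"ry":0,"rz":0,"grip":0},{"x":-0.2,"y":0,"z":0,"rx":0,"ry":0,"rz":0,"grip":0},{"x":-0.2,"y":0,"z":0,"rx":0,"ry":0,"rz":0,"grip":0}]' >/dev/null
python3 ck.py
```

```text
t 12.27 pos [464.94  17.92  94.32] F [ 0.01 -0.91 -2.25] sd [0. 0. 0.] T [ 0.022 -0.016 -0.117] q [-0.  1.  0. -0.]
```

```bash
python3 -m creep '[{"x":-0.2,"y":0,"z":0,"rx":0,"ry":0,"rz":0,"grip":0},{"x":-0.2,"y":0,"z":0,"rx":0,"ry":0,"rz":0,"grip":0},{"x":-0.2,"y":0,"z":0,"rx":0,"ry":0,"rz":0,"grip":0},{"x":-0.2,"y":0,"z":0,"rx":0,"ry":0,"rz":0,"grip":0},{"x":-0.2,"y":0,"z":0,"rx":0,"ry":0,"rz":0,"grip":0},{"x":-0.2,"y":0,"z":0,"rx":0,"ry":0,"rz":0,"grip":0},{"x":-0.2,"y":0,"z":0,"rx":0,"ry":0,"rz":0,"grip":0},{"x":-0.2,"y":0,"z":0,"rx":0,"ry":0,"rz":0,"grip":0},{"x":-0.2,"y":0,"z":0,"rx":0,"ry":0,"rz":0,"grip":0},{"x":-0.2,"y":0,"z":0,"rx":0,"ry":0,"rz":0,"grip":0}]' >/dev/null
python3 ck.py
```

```text
t 13.1 pos [466.67  17.95  94.25] F [-0.31  0.4  -0.85] sd [0. 0. 0.] T [0.016 0.179 0.011] q [-0.e+00  1.e+00  0.e+00 -4.e-04]
```

```bash
python3 -m creep '[{"x":-0.2,"y":0,"z":0,"rx":0,"ry":0,"rz":0,"grip":0},{"x":-0.2,"y":0,"z":0,"rx":0,"ry":0,"rz":0,"grip":0},{"x":-0.2,"y":0,"z":0,"rx":0,"ry":0,"rz":0,"grip":0},{"x":-0.2,"y":0,"z":0,"rx":0,"ry":0,"rz":0,"grip":0},{"x":-0.2,"y":0,"z":0,"rx":0,"ry":0,"rz":0,"grip":0},{"x":0,"y":0,"z":0,"rx":0,"ry":0,"rz":0,"grip":0},{"x":0,"y":0,"z":0,"rx":0,"ry":0,"rz":0,"grip":0},{"x":0,"y":0,"z":0,"rx":0,"ry":0,"rz":0,"grip":0},{"x":0,"y":0,"z":0,"rx":0,"ry":0,"rz":0,"grip":0},{"x":0,"y":0,"z":0,"rx":0,"ry":0,"rz":0,"grip":0}]' >/dev/null
python3 ck.py
```

```text
t 13.93 pos [467.71  17.94  94.23] F [-2.9  -0.4   1.41] sd [0. 0. 0.] T [ 0.043  0.722 -0.057] q [-0.e+00  1.e+00  0.e+00 -3.e-04]
```

```bash
python3 -m creep '[{"x":-0.2,"y":0,"z":0,"rx":0,"ry":0,"rz":0,"grip":0},{"x":-0.2,"y":0,"z":0,"rx":0,"ry":0,"rz":0,"grip":0},{"x":0,"y":0,"z":0,"rx":0,"ry":0,"rz":0,"grip":0},{"x":0,"y":0,"z":0,"rx":0,"ry":0,"rz":0,"grip":0},{"x":0,"y":0,"z":0,"rx":0,"ry":0,"rz":0,"grip":0},{"x":0,"y":0,"z":0,"rx":0,"ry":0,"rz":0,"grip":0},{"x":0,"y":0,"z":0,"rx":0,"ry":0,"rz":0,"grip":0},{"x":0,"y":0,"z":0,"rx":0,"ry":0,"rz":0,"grip":0},{"x":0,"y":0,"z":0,"rx":0,"ry":0,"rz":0,"grip":0},{"x":0,"y":0,"z":0,"rx":0,"ry":0,"rz":0,"grip":0}]' >/dev/null
python3 ck.py
python3 -m creep '[{"x":0,"y":0,"z":0,"rx":0,"ry":0,"rz":0,"grip":0},{"x":0,"y":0,"z":0,"rx":0,"ry":0,"rz":0,"grip":0},{"x":0,"y":0,"z":0,"rx":0,"ry":0,"rz":0,"grip":0},{"x":0,"y":0,"z":0,"rx":0,"ry":0,"rz":0,"grip":0},{"x":0,"y":0,"z":0,"rx":0,"ry":0,"rz":0,"grip":0},{"x":0,"y":0,"z":0,"rx":0,"ry":0,"rz":0,"grip":0},{"x":0,"y":0,"z":0,"rx":0,"ry":0,"rz":0,"grip":0},{"x":0,"y":0,"z":0,"rx":0,"ry":0,"rz":0,"grip":0},{"x":0,"y":0,"z":0,"rx":0,"ry":0,"rz":0,"grip":0},{"x":0,"y":0,"z":0,"rx":0,"ry":0,"rz":0,"grip":0}]' >/dev/null
python3 ck.py
```

```text
t 14.77 pos [468.2   17.93  94.26] F [-3.16 -0.61  1.37] sd [0. 0. 0.] T [ 0.067  0.847 -0.017] q [-0.e+00  1.e+00  0.e+00 -2.e-04]
t 15.6 pos [468.31  17.89  94.31] F [-4.02  0.34 -0.23] sd [0. 0. 0.] T [ 0.063  0.917 -0.025] q [-0.  1.  0. -0.]
```

Touch 1 was held for about 1.7 s at around 3–4 N. I back off and go to the right end of the near face.

```bash
python3 -m creep '[{"x":2,"y":0,"z":0,"rx":0,"ry":0,"rz":0,"grip":0},{"x":3,"y":0,"z":0,"rx":0,"ry":0,"rz":0,"grip":0},{"x":3,"y":0,"z":0,"rx":0,"ry":0,"rz":0,"grip":0},{"x":0,"y":-7.6,"z":0,"rx":0,"ry":0,"rz":0,"grip":0},{"x":0,"y":-7.6,"z":0,"rx":0,"ry":0,"rz":0,"grip":0},{"x":0,"y":-7.6,"z":0,"rx":0,"ry":0,"rz":0,"grip":0},{"x":0,"y":-7.6,"z":0,"rx":0,"ry":0,"rz":0,"grip":0},{"x":0,"y":-7.6,"z":0,"rx":0,"ry":0,"rz":0,"grip":0},{"x":0,"y":-7.6,"z":0,"rx":0,"ry":0,"rz":0,"grip":0},{"x":0,"y":-7.6,"z":0,"rx":0,"ry":0,"rz":0,"grip":0}]' >/dev/null
python3 ck.py
python3 -m creep '[{"x":0,"y":-7.6,"z":0,"rx":0,"ry":0,"rz":0,"grip":0},{"x":0,"y":-7.6,"z":0,"rx":0,"ry":0,"rz":0,"grip":0},{"x":0,"y":-7.6,"z":0,"rx":0,"ry":0,"rz":0,"grip":0},{"x":-1,"y":0,"z":0,"rx":0,"ry":0,"rz":0,"grip":0},{"x":-1,"y":0,"z":0,"rx":0,"ry":0,"rz":0,"grip":0},{"x":-1,"y":0,"z":0,"rx":0,"ry":0,"rz":0,"grip":0},{"x":-1,"y":0,"z":0,"rx":0,"ry":0,"rz":0,"grip":0},{"x":-1,"y":0,"z":0,"rx":0,"ry":0,"rz":0,"grip":0},{"x":0,"y":0,"z":0,"rx":0,"ry":0,"rz":0,"grip":0},{"x":0,"y":0,"z":0,"rx":0,"ry":0,"rz":0,"grip":0}]' >/dev/null
python3 ck.py
```

```text
t 16.43 pos [460.39 -36.31  94.35] F [ 0.6   0.34 -1.55] sd [0. 0. 0.] T [0.005 0.039 0.005] q [ 2.e-04  1.e+00 -0.e+00  1.e-04]
t 17.27 pos [465.38 -57.83  94.31] F [-0.08 -0.14 -2.37] sd [0. 0. 0.] T [ 0.043 -0.002  0.039] q [-3.e-04  1.e+00  0.e+00 -0.e+00]
```

```bash
python3 -m creep '[{"x":-0.2,"y":0,"z":0,"rx":0,"ry":0,"rz":0,"grip":0},{"x":-0.2,"y":0,"z":0,"rx":0,"ry":0,"rz":0,"grip":0},{"x":-0.2,"y":0,"z":0,"rx":0,"ry":0,"rz":0,"grip":0},{"x":-0.2,"y":0,"z":0,"rx":0,"ry":0,"rz":0,"grip":0},{"x":-0.2,"y":0,"z":0,"rx":0,"ry":0,"rz":0,"grip":0},{"x":-0.2,"y":0,"z":0,"rx":0,"ry":0,"rz":0,"grip":0},{"x":-0.2,"y":0,"z":0,"rx":0,"ry":0,"rz":0,"grip":0},{"x":-0.2,"y":0,"z":0,"rx":0,"ry":0,"rz":0,"grip":0},{"x":-0.2,"y":0,"z":0,"rx":0,"ry":0,"rz":0,"grip":0},{"x":-0.2,"y":0,"z":0,"rx":0,"ry":0,"rz":0,"grip":0}]' >/dev/null
python3 ck.py
```

```text
t 18.1 pos [467.33 -58.08  94.31] F [ 0.45  0.12 -1.77] sd [0. 0. 0.] T [ 0.011 -0.009 -0.009] q [-0.  1. -0. -0.]
```

```bash
python3 -m creep '[{"x":-0.2,"y":0,"z":0,"rx":0,"ry":0,"rz":0,"grip":0},{"x":-0.2,"y":0,"z":0,"rx":0,"ry":0,"rz":0,"grip":0},{"x":-0.2,"y":0,"z":0,"rx":0,"ry":0,"rz":0,"grip":0},{"x":-0.2,"y":0,"z":0,"rx":0,"ry":0,"rz":0,"grip":0},{"x":-0.2,"y":0,"z":0,"rx":0,"ry":0,"rz":0,"grip":0},{"x":-0.2,"y":0,"z":0,"rx":0,"ry":0,"rz":0,"grip":0},{"x":-0.2,"y":0,"z":0,"rx":0,"ry":0,"rz":0,"grip":0},{"x":-0.2,"y":0,"z":0,"rx":0,"ry":0,"rz":0,"grip":0},{"x":-0.2,"y":0,"z":0,"rx":0,"ry":0,"rz":0,"grip":0},{"x":-0.2,"y":0,"z":0,"rx":0,"ry":0,"rz":0,"grip":0}]' >/dev/null
python3 ck.py
```

```text
t 18.93 pos [469.05 -58.05  94.27] F [-1.59  0.39 -1.24] sd [0. 0. 0.] T [-0.03   0.354 -0.034] q [-1.e-04  1.e+00  0.e+00 -5.e-04]
```

```bash
python3 -m creep '[{"x":-0.3,"y":0,"z":0,"rx":0,"ry":0,"rz":0,"grip":0},{"x":-0.3,"y":0,"z":0,"rx":0,"ry":0,"rz":0,"grip":0},{"x":-0.3,"y":0,"z":0,"rx":0,"ry":0,"rz":0,"grip":0},{"x":0,"y":0,"z":0,"rx":0,"ry":0,"rz":0,"grip":0},{"x":0,"y":0,"z":0,"rx":0,"ry":0,"rz":0,"grip":0},{"x":0,"y":0,"z":0,"rx":0,"ry":0,"rz":0,"grip":0},{"x":0,"y":0,"z":0,"rx":0,"ry":0,"rz":0,"grip":0},{"x":0,"y":0,"z":0,"rx":0,"ry":0,"rz":0,"grip":0},{"x":0,"y":0,"z":0,"rx":0,"ry":0,"rz":0,"grip":0},{"x":0,"y":0,"z":0,"rx":0,"ry":0,"rz":0,"grip":0}]' >/dev/null
python3 ck.py
python3 -m creep '[{"x":0,"y":0,"z":0,"rx":0,"ry":0,"rz":0,"grip":0},{"x":0,"y":0,"z":0,"rx":0,"ry":0,"rz":0,"grip":0},{"x":0,"y":0,"z":0,"rx":0,"ry":0,"rz":0,"grip":0},{"x":0,"y":0,"z":0,"rx":0,"ry":0,"rz":0,"grip":0},{"x":0,"y":0,"z":0,"rx":0,"ry":0,"rz":0,"grip":0},{"x":0,"y":0,"z":0,"rx":0,"ry":0,"rz":0,"grip":0},{"x":0,"y":0,"z":0,"rx":0,"ry":0,"rz":0,"grip":0},{"x":0,"y":0,"z":0,"rx":0,"ry":0,"rz":0,"grip":0},{"x":0,"y":0,"z":0,"rx":0,"ry":0,"rz":0,"grip":0},{"x":0,"y":0,"z":0,"rx":0,"ry":0,"rz":0,"grip":0}]' >/dev/null
python3 ck.py
```

```text
t 19.77 pos [470.07 -58.08  94.29] F [-3.19 -0.97 -0.14] sd [0. 0. 0.] T [-0.081  0.75   0.009] q [-0.e+00  1.e+00  0.e+00 -2.e-04]
t 20.6 pos [470.17 -58.08  94.28] F [-3.48 -0.24  0.31] sd [0. 0. 0.] T [-0.084  0.748  0.025] q [-0.e+00  1.e+00  0.e+00 -1.e-04]
```

Touch 2 was held for about 1.5 s at around 3.3 N. Next I go round to the left end face.

```bash
python3 -m creep '[{"x":3,"y":0,"z":0,"rx":0,"ry":0,"rz":0,"grip":0},{"x":4,"y":0,"z":0,"rx":0,"ry":0,"rz":0,"grip":0},{"x":4,"y":0,"z":0,"rx":0,"ry":0,"rz":0,"grip":0},{"x":0,"y":13.3,"z":0,"rx":0,"ry":0,"rz":0,"grip":0},{"x":0,"y":13.3,"z":0,"rx":0,"ry":0,"rz":0,"grip":0},{"x":0,"y":13.3,"z":0,"rx":0,"ry":0,"rz":0,"grip":0},{"x":0,"y":13.3,"z":0,"rx":0,"ry":0,"rz":0,"grip":0},{"x":0,"y":13.3,"z":0,"rx":0,"ry":0,"rz":0,"grip":0},{"x":0,"y":13.3,"z":0,"rx":0,"ry":0,"rz":0,"grip":0},{"x":0,"y":13.3,"z":0,"rx":0,"ry":0,"rz":0,"grip":0}]' >/dev/null
python3 ck.py
python3 -m creep '[{"x":0,"y":13.3,"z":0,"rx":0,"ry":0,"rz":0,"grip":0},{"x":0,"y":13.3,"z":0,"rx":0,"ry":0,"rz":0,"grip":0},{"x":0,"y":13.3,"z":0,"rx":0,"ry":0,"rz":0,"grip":0},{"x":-6.2,"y":0,"z":0,"rx":0,"ry":0,"rz":0,"grip":0},{"x":-6.2,"y":0,"z":0,"rx":0,"ry":0,"rz":0,"grip":0},{"x":-6.2,"y":0,"z":0,"rx":0,"ry":0,"rz":0,"grip":0},{"x":-6.2,"y":0,"z":0,"rx":0,"ry":0,"rz":0,"grip":0},{"x":-6.2,"y":0,"z":0,"rx":0,"ry":0,"rz":0,"grip":0},{"x":-6.2,"y":0,"z":0,"rx":0,"ry":0,"rz":0,"grip":0},{"x":-6.2,"y":0,"z":0,"rx":0,"ry":0,"rz":0,"grip":0}]' >/dev/null
python3 ck.py
python3 -m creep '[{"x":0,"y":-2,"z":0,"rx":0,"ry":0,"rz":0,"grip":0},{"x":0,"y":-2,"z":0,"rx":0,"ry":0,"rz":0,"grip":0},{"x":0,"y":-2,"z":0,"rx":0,"ry":0,"rz":0,"grip":0},{"x":0,"y":-2,"z":0,"rx":0,"ry":0,"rz":0,"grip":0},{"x":0,"y":-2,"z":0,"rx":0,"ry":0,"rz":0,"grip":0},{"x":0,"y":-1,"z":0,"rx":0,"ry":0,"rz":0,"grip":0},{"x":0,"y":-1,"z":0,"rx":0,"ry":0,"rz":0,"grip":0},{"x":0,"y":-1,"z":0,"rx":0,"ry":0,"rz":0,"grip":0},{"x":0,"y":0,"z":0,"rx":0,"ry":0,"rz":0,"grip":0},{"x":0,"y":0,"z":0,"rx":0,"ry":0,"rz":0,"grip":0}]' >/dev/null
python3 ck.py
```

```text
t 21.43 pos [459.62  35.64  94.63] F [-0.17  0.56 -1.64] sd [0. 0. 0.] T [ 0.034  0.    -0.034] q [2.0e-04 1.0e+00 1.0e-04 1.2e-03]
t 22.27 pos [503.46  74.5   94.27] F [ 0.53  0.77 -1.64] sd [0. 0. 0.] T [-0.005  0.011 -0.045] q [ 3.e-04  1.e+00 -0.e+00  1.e-04]
t 23.1 pos [502.62  61.9   94.36] F [-0.06 -0.23 -2.09] sd [0. 0. 0.] T [-0.065  0.001  0.013] q [-0.  1.  0.  0.]
```

```bash
python3 -m creep '[{"x":0,"y":-0.3,"z":0,"rx":0,"ry":0,"rz":0,"grip":0},{"x":0,"y":-0.3,"z":0,"rx":0,"ry":0,"rz":0,"grip":0},{"x":0,"y":-0.3,"z":0,"rx":0,"ry":0,"rz":0,"grip":0},{"x":0,"y":-0.3,"z":0,"rx":0,"ry":0,"rz":0,"grip":0},{"x":0,"y":-0.3,"z":0,"rx":0,"ry":0,"rz":0,"grip":0},{"x":0,"y":-0.3,"z":0,"rx":0,"ry":0,"rz":0,"grip":0},{"x":0,"y":-0.3,"z":0,"rx":0,"ry":0,"rz":0,"grip":0},{"x":0,"y":-0.3,"z":0,"rx":0,"ry":0,"rz":0,"grip":0},{"x":0,"y":-0.3,"z":0,"rx":0,"ry":0,"rz":0,"grip":0},{"x":0,"y":0,"z":0,"rx":0,"ry":0,"rz":0,"grip":0}]' >/dev/null
python3 ck.py
```

```text
t 23.93 pos [502.62  59.15  94.31] F [ 0.83  0.28 -1.84] sd [0. 0. 0.] T [0.019 0.03  0.014] q [ 0.  1. -0. -0.]
```

```bash
python3 -m creep '[{"x":0,"y":-0.2,"z":0,"rx":0,"ry":0,"rz":0,"grip":0},{"x":0,"y":-0.2,"z":0,"rx":0,"ry":0,"rz":0,"grip":0},{"x":0,"y":-0.2,"z":0,"rx":0,"ry":0,"rz":0,"grip":0},{"x":0,"y":-0.2,"z":0,"rx":0,"ry":0,"rz":0,"grip":0},{"x":0,"y":-0.2,"z":0,"rx":0,"ry":0,"rz":0,"grip":0},{"x":0,"y":0,"z":0,"rx":0,"ry":0,"rz":0,"grip":0},{"x":0,"y":0,"z":0,"rx":0,"ry":0,"rz":0,"grip":0},{"x":0,"y":0,"z":0,"rx":0,"ry":0,"rz":0,"grip":0},{"x":0,"y":0,"z":0,"rx":0,"ry":0,"rz":0,"grip":0},{"x":0,"y":0,"z":0,"rx":0,"ry":0,"rz":0,"grip":0}]' >/dev/null
python3 ck.py
```

```text
t 24.77 pos [502.62  58.22  94.33] F [-0.01 -1.28 -1.8 ] sd [0. 0. 0.] T [ 0.013  0.015 -0.003] q [-0.  1.  0.  0.]
```

```bash
python3 -m creep '[{"x":0,"y":-0.2,"z":0,"rx":0,"ry":0,"rz":0,"grip":0},{"x":0,"y":-0.2,"z":0,"rx":0,"ry":0,"rz":0,"grip":0},{"x":0,"y":-0.2,"z":0,"rx":0,"ry":0,"rz":0,"grip":0},{"x":0,"y":-0.2,"z":0,"rx":0,"ry":0,"rz":0,"grip":0},{"x":0,"y":-0.2,"z":0,"rx":0,"ry":0,"rz":0,"grip":0},{"x":0,"y":-0.2,"z":0,"rx":0,"ry":0,"rz":0,"grip":0},{"x":0,"y":-0.2,"z":0,"rx":0,"ry":0,"rz":0,"grip":0},{"x":0,"y":-0.2,"z":0,"rx":0,"ry":0,"rz":0,"grip":0},{"x":0,"y":-0.2,"z":0,"rx":0,"ry":0,"rz":0,"grip":0},{"x":0,"y":-0.2,"z":0,"rx":0,"ry":0,"rz":0,"grip":0}]' >/dev/null
python3 ck.py
```

```text
t 25.6 pos [502.69  56.55  94.46] F [ 0.1   2.24 -0.59] sd [0. 0. 0.] T [ 0.699  0.031 -0.003] q [1.e-04 1.e+00 4.e-04 1.e-04]
```

```bash
python3 -m creep '[{"x":0,"y":-0.2,"z":0,"rx":0,"ry":0,"rz":0,"grip":0},{"x":0,"y":0,"z":0,"rx":0,"ry":0,"rz":0,"grip":0},{"x":0,"y":0,"z":0,"rx":0,"ry":0,"rz":0,"grip":0},{"x":0,"y":0,"z":0,"rx":0,"ry":0,"rz":0,"grip":0},{"x":0,"y":0,"z":0,"rx":0,"ry":0,"rz":0,"grip":0},{"x":0,"y":0,"z":0,"rx":0,"ry":0,"rz":0,"grip":0},{"x":0,"y":0,"z":0,"rx":0,"ry":0,"rz":0,"grip":0},{"x":0,"y":0,"z":0,"rx":0,"ry":0,"rz":0,"grip":0},{"x":0,"y":0,"z":0,"rx":0,"ry":0,"rz":0,"grip":0},{"x":0,"y":0,"z":0,"rx":0,"ry":0,"rz":0,"grip":0}]' >/dev/null
python3 ck.py
python3 -m creep '[{"x":0,"y":0,"z":0,"rx":0,"ry":0,"rz":0,"grip":0},{"x":0,"y":0,"z":0,"rx":0,"ry":0,"rz":0,"grip":0},{"x":0,"y":0,"z":0,"rx":0,"ry":0,"rz":0,"grip":0},{"x":0,"y":0,"z":0,"rx":0,"ry":0,"rz":0,"grip":0},{"x":0,"y":0,"z":0,"rx":0,"ry":0,"rz":0,"grip":0},{"x":0,"y":0,"z":0,"rx":0,"ry":0,"rz":0,"grip":0},{"x":0,"y":0,"z":0,"rx":0,"ry":0,"rz":0,"grip":0},{"x":0,"y":0,"z":0,"rx":0,"ry":0,"rz":0,"grip":0},{"x":0,"y":0,"z":0,"rx":0,"ry":0,"rz":0,"grip":0},{"x":0,"y":0,"z":0,"rx":0,"ry":0,"rz":0,"grip":0}]' >/dev/null
python3 ck.py
```

```text
t 26.43 pos [502.68  56.08  94.39] F [-0.89  4.35 -1.01] sd [0. 0. 0.] T [0.962 0.052 0.005] q [0.e+00 1.e+00 1.e-04 1.e-04]
t 27.27 pos [502.63  56.03  94.36] F [ 0.17  4.17 -0.06] sd [0. 0. 0.] T [ 0.951  0.003 -0.045] q [-0.  1.  0.  0.]
```

Touch 3 was held for about 1.7 s at around 4 N. The touches put the bore at about (511.1, -5.4) mm in TCP terms, and vision gave (509.4, -5.7). Now I retreat, lift, go over the bore and make a partial descent.

```bash
python3 -m creep '[{"x":0,"y":2,"z":0,"rx":0,"ry":0,"rz":0,"grip":0},{"x":0,"y":4,"z":0,"rx":0,"ry":0,"rz":0,"grip":0},{"x":0,"y":0,"z":-15,"rx":0,"ry":0,"rz":0,"grip":0},{"x":0,"y":0,"z":-15,"rx":0,"ry":0,"rz":0,"grip":0},{"x":0,"y":0,"z":-15,"rx":0,"ry":0,"rz":0,"grip":0},{"x":-1.7,"y":-13.5,"z":0,"rx":0,"ry":0,"rz":0,"grip":0},{"x":-1.7,"y":-13.5,"z":0,"rx":0,"ry":0,"rz":0,"grip":0},{"x":-1.7,"y":-13.5,"z":0,"rx":0,"ry":0,"rz":0,"grip":0},{"x":-1.7,"y":-13.5,"z":0,"rx":0,"ry":0,"rz":0,"grip":0},{"x":-1.7,"y":-13.5,"z":0,"rx":0,"ry":0,"rz":0,"grip":0}]' >/dev/null
python3 -m creep '[{"x":0,"y":0,"z":0,"rx":0,"ry":0,"rz":0,"grip":0},{"x":0,"y":0,"z":0,"rx":0,"ry":0,"rz":0,"grip":0},{"x":0,"y":0,"z":0,"rx":0,"ry":0,"rz":0,"grip":0},{"x":0,"y":0,"z":0,"rx":0,"ry":0,"rz":0,"grip":0},{"x":0,"y":0,"z":2,"rx":0,"ry":0,"rz":0,"grip":0},{"x":0,"y":0,"z":2,"rx":0,"ry":0,"rz":0,"grip":0},{"x":0,"y":0,"z":2,"rx":0,"ry":0,"rz":0,"grip":0},{"x":0,"y":0,"z":2,"rx":0,"ry":0,"rz":0,"grip":0},{"x":0,"y":0,"z":0,"rx":0,"ry":0,"rz":0,"grip":0},{"x":0,"y":0,"z":0,"rx":0,"ry":0,"rz":0,"grip":0}]' >/dev/null
python3 ck.py
python3 - <<'E'
from h import *
s=optics.read_camera("scene")
cv2.imwrite("pics/over.png",cv2.resize(s["color"][190:310,300:460],(800,600),interpolation=2))
E
```

```text
t 28.93 pos [510.94  -5.4  131.04] F [ 0.56 -0.28 -1.95] sd [0. 0. 0.] T [ 0.002 -0.076 -0.03 ] q [-1.e-04  1.e+00  0.e+00 -3.e-04]
```

View pics/over.png

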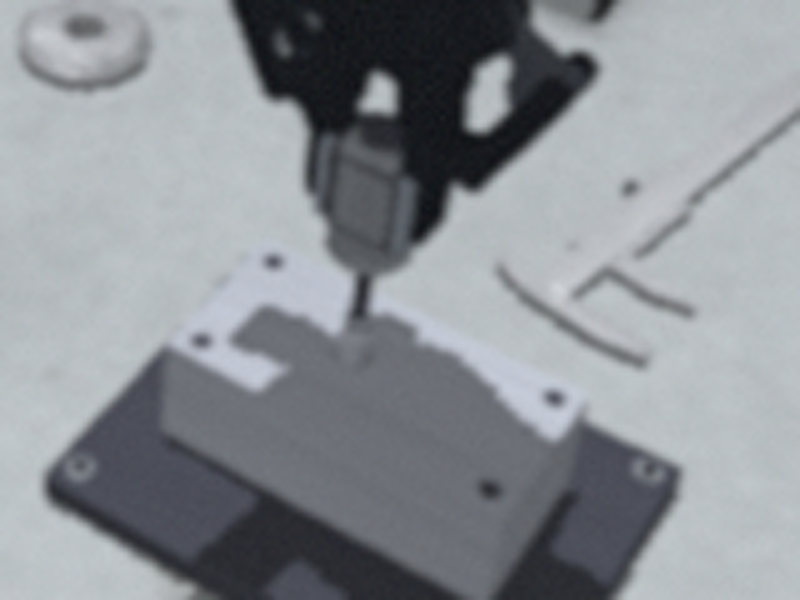

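The finder is upright above the bore, with its ball at about crop (355,345) over the mouth. I descend gently and check the force after each step.

```bash
python3 -m creep '[{"x":0,"y":0,"z":2,"rx":0,"ry":0,"rz":0,"grip":0},{"x":0,"y":0,"z":2,"rx":0,"ry":0,"rz":0,"grip":0},{"x":0,"y":0,"z":2,"rx":0,"ry":0,"rz":0,"grip":0},{"x":0,"y":0,"z":2,"rx":0,"ry":0,"rz":0,"grip":0},{"x":0,"y":0,"z":2,"rx":0,"ry":0,"rz":0,"grip":0},{"x":0,"y":0,"z":2,"rx":0,"ry":0,"rz":0,"grip":0},{"x":0,"y":0,"z":2,"rx":0,"ry":0,"rz":0,"grip":0},{"x":0,"y":0,"z":1,"rx":0,"ry":0,"rz":0,"grip":0},{"x":0,"y":0,"z":0,"rx":0,"ry":0,"rz":0,"grip":0},{"x":0,"y":0,"z":0,"rx":0,"ry":0,"rz":0,"grip":0}]' >/dev/null
python3 ck.py
```

```text
t 29.82 pos [511.09  -5.48 116.26] F [-0.67  0.55 -2.49] sd [0. 0. 0.] T [-0.011  0.014  0.033] q [-0.e+00  1.e+00  0.e+00 -1.e-04]
```

```bash
python3 -m creep '[{"x":0,"y":0,"z":1,"rx":0,"ry":0,"rz":0,"grip":0},{"x":0,"y":0,"z":1,"rx":0,"ry":0,"rz":0,"grip":0},{"x":0,"y":0,"z":1,"rx":0,"ry":0,"rz":0,"grip":0},{"x":0,"y":0,"z":1,"rx":0,"ry":0,"rz":0,"grip":0},{"x":0,"y":0,"z":1,"rx":0,"ry":0,"rz":0,"grip":0},{"x":0,"y":0,"z":1,"rx":0,"ry":0,"rz":0,"grip":0},{"x":0,"y":0,"z":1,"rx":0,"ry":0,"rz":0,"grip":0},{"x":0,"y":0,"z":1,"rx":0,"ry":0,"rz":0,"grip":0},{"x":0,"y":0,"z":0,"rx":0,"ry":0,"rz":0,"grip":0},{"x":0,"y":0,"z":0,"rx":0,"ry":0,"rz":0,"grip":0}]' >/dev/null
python3 ck.py
```

```text
t 30.65 pos [511.07  -5.49 108.23] F [-0.35  0.84 -1.92] sd [0. 0. 0.] T [-0.013 -0.     0.051] q [ 0.e+00  1.e+00  0.e+00 -1.e-04]
```

The ball is 11 mm below the top face with no force, so it is in the bore. Continuing.

```bash
python3 -m creep '[{"x":0,"y":0,"z":3,"rx":0,"ry":0,"rz":0,"grip":0},{"x":0,"y":0,"z":3,"rx":0,"ry":0,"rz":0,"grip":0},{"x":0,"y":0,"z":3,"rx":0,"ry":0,"rz":0,"grip":0},{"x":0,"y":0,"z":3,"rx":0,"ry":0,"rz":0,"grip":0},{"x":0,"y":0,"z":3,"rx":0,"ry":0,"rz":0,"grip":0},{"x":0,"y":0,"z":3,"rx":0,"ry":0,"rz":0,"grip":0},{"x":0,"y":0,"z":3,"rx":0,"ry":0,"rz":0,"grip":0},{"x":0,"y":0,"z":3,"rx":0,"ry":0,"rz":0,"grip":0},{"x":0,"y":0,"z":2,"rx":0,"ry":0,"rz":0,"grip":0},{"x":0,"y":0,"z":0,"rx":0,"ry":0,"rz":0,"grip":0}]' >/dev/null
python3 ck.py
python3 -m creep '[{"x":0,"y":0,"z":0.4,"rx":0,"ry":0,"rz":0,"grip":0},{"x":0,"y":0,"z":0.4,"rx":0,"ry":0,"rz":0,"grip":0},{"x":0,"y":0,"z":0.4,"rx":0,"ry":0,"rz":0,"grip":0},{"x":0,"y":0,"z":0.4,"rx":0,"ry":0,"rz":0,"grip":0},{"x":0,"y":0,"z":0.4,"rx":0,"ry":0,"rz":0,"grip":0},{"x":0,"y":0,"z":0.4,"rx":0,"ry":0,"rz":0,"grip":0},{"x":0,"y":0,"z":0.4,"rx":0,"ry":0,"rz":0,"grip":0},{"x":0,"y":0,"z":0.4,"rx":0,"ry":0,"rz":0,"grip":0},{"x":0,"y":0,"z":0.4,"rx":0,"ry":0,"rz":0,"grip":0},{"x":0,"y":0,"z":0,"rx":0,"ry":0,"rz":0,"grip":0}]' >/dev/null
python3 ck.py
```

```text
t 31.48 pos [510.7   -5.41  81.65] F [-1.02  0.53 -1.5 ] sd [0. 0. 0.] T [-0.043  0.014  0.012] q [ 0.e+00  1.e+00  1.e-04 -6.e-04]
t 32.32 pos [511.06  -5.48  78.63] F [-0.6  -0.19 -3.  ] sd [0. 0. 0.] T [-0.05   0.033 -0.005] q [-0.e+00  1.e+00 -0.e+00 -1.e-04]
```

```bash
python3 -m creep '[{"x":0,"y":0,"z":0.2,"rx":0,"ry":0,"rz":0,"grip":0},{"x":0,"y":0,"z":0.2,"rx":0,"ry":0,"rz":0,"grip":0},{"x":0,"y":0,"z":0.2,"rx":0,"ry":0,"rz":0,"grip":0},{"x":0,"y":0,"z":0.2,"rx":0,"ry":0,"rz":0,"grip":0},{"x":0,"y":0,"z":0.2,"rx":0,"ry":0,"rz":0,"grip":0},{"x":0,"y":0,"z":0.2,"rx":0,"ry":0,"rz":0,"grip":0},{"x":0,"y":0,"z":0.2,"rx":0,"ry":0,"rz":0,"grip":0},{"x":0,"y":0,"z":0.2,"rx":0,"ry":0,"rz":0,"grip":0},{"x":0,"y":0,"z":0.2,"rx":0,"ry":0,"rz":0,"grip":0},{"x":0,"y":0,"z":0.2,"rx":0,"ry":0,"rz":0,"grip":0}]' >/dev/null
python3 ck.py
```

```text
t 33.15 pos [511.21  -5.49  76.97] F [-2.14  0.56  0.79] sd [0. 0. 0.] T [ 0.052  0.16  -0.037] q [-0.  1.  0. -0.]
```

```bash
python3 -m creep '[{"x":0,"y":0,"z":0.2,"rx":0,"ry":0,"rz":0,"grip":0},{"x":0,"y":0,"z":0.2,"rx":0,"ry":0,"rz":0,"grip":0},{"x":0,"y":0,"z":0,"rx":0,"ry":0,"rz":0,"grip":0},{"x":0,"y":0,"z":0,"rx":0,"ry":0,"rz":0,"grip":0},{"x":0,"y":0,"z":0,"rx":0,"ry":0,"rz":0,"grip":0},{"x":0,"y":0,"z":0,"rx":0,"ry":0,"rz":0,"grip":0},{"x":0,"y":0,"z":0,"rx":0,"ry":0,"rz":0,"grip":0},{"x":0,"y":0,"z":0,"rx":0,"ry":0,"rz":0,"grip":0},{"x":0,"y":0,"z":0,"rx":0,"ry":0,"rz":0,"grip":0},{"x":0,"y":0,"z":0,"rx":0,"ry":0,"rz":0,"grip":0}]' >/dev/null
python3 ck.py
```

```text
t 33.98 pos [511.34  -5.51  76.94] F [-2.46  0.83  5.83] sd [0. 0. 0.] T [ 0.063  0.498 -0.053] q [-0.e+00  1.e+00 -0.e+00  1.e-04]
```

The collar is seated at z 76.9 with about 8 N of contact force. I release gently and look.

```bash
python3 -m creep '[{"x":0,"y":0,"z":0,"rx":0,"ry":0,"rz":0,"grip":0},{"x":0,"y":0,"z":0,"rx":0,"ry":0,"rz":0,"grip":0},{"x":0,"y":0,"z":0,"rx":0,"ry":0,"rz":0,"grip":0.28},{"x":0,"y":0,"z":0,"rx":0,"ry":0,"rz":0,"grip":0.3},{"x":0,"y":0,"z":0,"rx":0,"ry":0,"rz":0,"grip":0.34},{"x":0,"y":0,"z":0,"rx":0,"ry":0,"rz":0,"grip":0.4},{"x":0,"y":0,"z":0,"rx":0,"ry":0,"rz":0,"grip":0.5},{"x":0,"y":0,"z":0,"rx":0,"ry":0,"rz":0,"grip":0.6},{"x":0,"y":0,"z":0,"rx":0,"ry":0,"rz":0,"grip":0.7},{"x":0,"y":0,"z":0,"rx":0,"ry":0,"rz":0,"grip":0.7}]' 20
python3 ck.py
python3 - <<'E'
from h import *
s=optics.read_camera("scene")
cv2.imwrite("pics/rel.png",cv2.resize(s["color"][190:310,300:460],(800,600),interpolation=2))
E
```

```text
time: 34.82
eef_pos: [0.5111, -0.0055, 0.0762]
tcp_rot: [0.0, 1.0, 0.0, -0.0]
contact_force: [-0.6, 0.4, -0.4]
opening: 0.698
finger_force: 0.0
t 34.82 pos [511.08  -5.5   76.22] F [-0.59  0.35 -0.37] sd [0. 0. 0.] T [-0.002 -0.086  0.004] q [ 0.  1.  0. -0.]
```

View pics/rel.png

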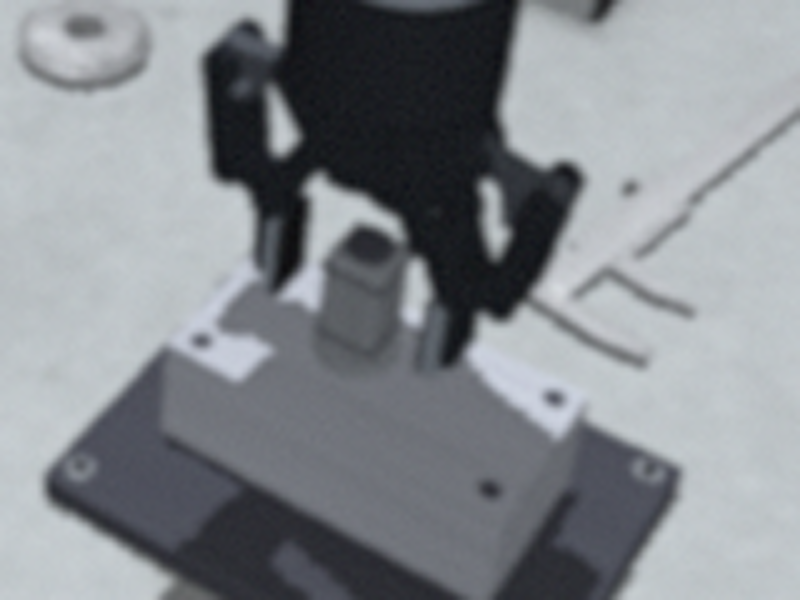

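The finder is released and stands upright at crop (362,300), collar flat on the casting and fingers clear on both sides. I withdraw straight up and check.

```bash
python3 -m creep '[{"x":0,"y":0,"z":-5,"rx":0,"ry":0,"rz":0,"grip":0.7},{"x":0,"y":0,"z":-10,"rx":0,"ry":0,"rz":0,"grip":0.7},{"x":0,"y":0,"z":-15,"rx":0,"ry":0,"rz":0,"grip":0.7},{"x":0,"y":0,"z":-15,"rx":0,"ry":0,"rz":0,"grip":0.7},{"x":0,"y":0,"z":-20,"rx":0,"ry":0,"rz":0,"grip":0.7},{"x":0,"y":0,"z":-20,"rx":0,"ry":0,"rz":0,"grip":0.7},{"x":0,"y":0,"z":-20,"rx":0,"ry":0,"rz":0,"grip":0.7},{"x":0,"y":0,"z":-20,"rx":0,"ry":0,"rz":0,"grip":0.7},{"x":0,"y":0,"z":0,"rx":0,"ry":0,"rz":0,"grip":0.7},{"x":0,"y":0,"z":0,"rx":0,"ry":0,"rz":0,"grip":0.7}]'
python3 - <<'E'
from h import *
s=optics.read_camera("scene")
cv2.imwrite("pics/end.png",cv2.resize(s["color"][130:330,200:467],(800,600),interpolation=2))
E
```

```text
time: 35.7
eef_pos: [0.5121, -0.0057, 0.2035]
tcp_rot: [-0.0, 1.0, -0.0, 0.002]
contact_force: [-0.1, -0.1, -0.6]
opening: 0.701
finger_force: 0.0
```

View pics/end.png

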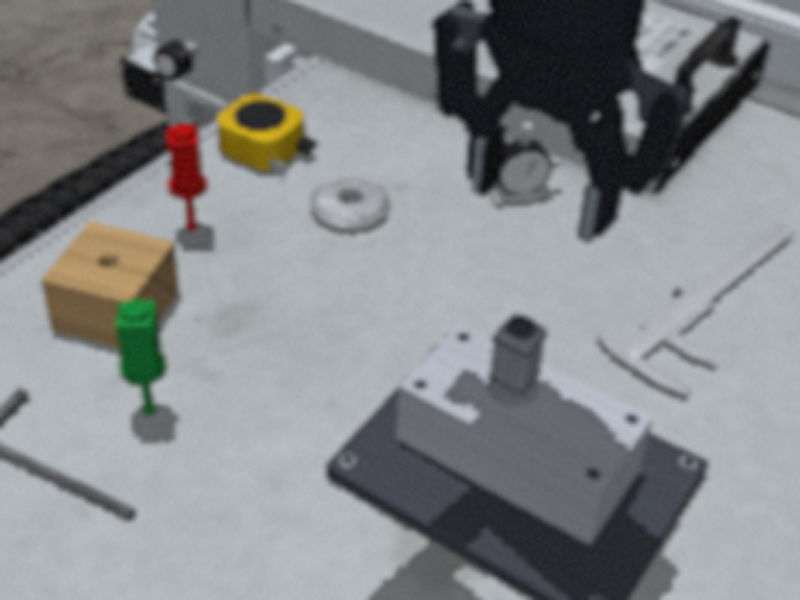

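The finder stands upright in the bore at crop (518,355), the gripper is clear, and the other things are where they were.

```bash
python3 -c "from plant import sign_off;print(sign_off())"
```

```text
the job is handed in; nothing more can be done
None
```

I touched the casting at the three places in order (about 3–4 N, over a second each), set the edge finder upright in the bore with its collar flat, let go, and handed the job in at about 36 s.

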